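Quarter-turn a dished plate with a loose milling ball for its second picture

TASK

A white ceramic milling ball lies loose in the middle of the dark dish on the viewing station and needs its second picture. Take the dish by its orange grip, lift it about 5 cm to the height of the camera lens, and only then turn it a quarter turn, level and smoothly, so that the grip stands over the blue spot while the dish stays centred over the lit window. Keep the ball in the middle, inside the white ring and untouched, disturb nothing nearby, and finish while still holding the dish there, level and steady.

Things in the scene. Friction and masses are not known exactly. Their poses are not given: they have to be found in the camera images.
- station: Fixed viewing station: grey round base, 260 mm across and 30 mm high, with a round lit window (88 mm across) standing 20 mm above the base at its middle, on which the dish rests at the start. A white bench camera (42 mm wide, top at 139 mm) stands on a thin post 114 to 185 mm from the axis on the +x side of the station. Origin on the axis at the work surface; z up.
- window (a point): Middle of the lit window's top, on the station's axis, 50 mm above the work surface.
- lens (a point): Front of the camera lens, 118 mm above the work surface, 114 mm from the station's axis, looking at the axis. The ball's centre starts about 70 mm above the work surface.
- blue_spot: Flat blue disc, 30 mm across and 1.6 mm thick, on the station's base 90 mm to one side of its axis (station's +y or -y); the grip has to end above it. Origin at the middle of its underside.
- yellow_spot: Flat yellow disc, same size, opposite the blue one across the axis: not wanted here.
- dish_center (a point): The middle of the dish's floor, 8 mm above its flat underside. The dish is dark, round, 111 mm across, with a floor that rises 8 degrees outward and a rim 22 mm above the underside; a white ring 50 mm across is marked round the middle. About 0.17 kg. Axes: z up out of the dish, -x towards the grip. At the start the dish rests on the window with the grip about midway (within 0.25 rad) between the two spots, on the side away from the camera.
- dish_handle (a point): Centre of the orange upright grip of the dish: a block 26 mm along the dish's radius, 14 mm wide across it and 51 mm tall (from 5 to 56 mm above the dish's underside); this point is on its centre line, 90 mm from the dish's middle and 33 mm above the underside. A bar 14 mm wide (5 to 11 mm above the underside) joins it to the dish. Same axes as the dish: x along the radius, y across the narrow width.
- ball_center (a point): Centre of the loose white ceramic ball, 24 mm across, 43 g, in the middle of the dish.
- jar: Bystander: white jar with a blue lid, 54 mm across and 75 mm high, near the station. Origin under its middle.
- beaker: Bystander: glass beaker, 60 mm across and 70 mm high, near the station. Origin under its middle.
- rack: Bystander: green tube rack block, 70 x 160 x 45 mm, to the right. Origin under its middle.
- dish: The dish (see dish_center); origin at the middle of its flat underside.
Not all that is in view belongs to the job. There is more than one size of the dish; the job needs the smallest.

How it is judged:
On the way, in this order (a step that is already met when the one before it is completed fails the run):
1. the dish is lifted at least 25 mm clear of the window, held by its orange grip, before it is turned to the blue spot (z of dish in the frame of window above 0.025 m and contact force between the fingers and dish above 0.5 N and horizontal distance between dish_handle and blue_spot above 0.06 m and distance between the grasp point and dish_handle below 0.045 m), for 0.1 s.
2. the held dish is turned until its grip is over the blue spot (z of dish in the frame of window above 0.025 m and contact force between the fingers and dish above 0.5 N and horizontal distance between dish_handle and blue_spot below 0.02 m), for 0.2 s.
At the end, for the whole second after the job is handed in: The fingers alone hold the dish by its grip (within 45 mm of its centre), 30 to 75 mm above the window; its middle is within 20 mm of the station's axis, its grip within 20 mm of the blue spot, seen from above; tilt under 0.1 rad, at rest; the ball is within 12 mm of its middle (z of dish in the frame of window between 0.03 and 0.075 m and horizontal distance between dish_center and window below 0.02 m and horizontal distance between dish_handle and blue_spot below 0.02 m and angle between dish's own z axis and vertical below 0.1 rad and distance between ball_center and dish_center below 0.02 m and horizontal distance between ball_center and dish_center below 0.012 m and linear speed of dish below 0.03 m/s and angular speed of dish below 0.2 rad/s and contact force between the fingers and dish above 0.5 N and contact force between station and dish below 0.05 N and distance between the grasp point and dish_handle below 0.045 m); the arm keeps its last pose, push and grip.
It fails at once if the ball leaves the white ring in the dish (horizontal distance between ball_center and dish_center above 0.025 m).
It fails at once if the dish is tilted more than 0.2 rad (angle between dish's own z axis and vertical above 0.2 rad).
It fails at once if the robot touches the ball (contact force between any of the fingers, the arm and ball above 0.1 N).
It fails at once if a bystander is disturbed (distance of any of jar, beaker, rack from where it was at the start of the episode above 0.015 m).
It also fails if it takes over 48 s, if anything falls off the work surface, if the arm or the gripper's body presses on something with over 40 N, if the wrist force passes 120 N, or if a joint passes its speed limit or range.

ROBOT

A 6-joint arm with a two-finger parallel gripper is mounted at the origin on the work surface. World frame = base frame: x ahead of the robot, y to its left, z up, the work surface at z = 0. Lengths are in m, angles in rad, forces in N, time in s.
With the tool pointing down it reaches from about 0.35 to 0.8 m from the base axis. Payload 7.3 kg.
Tool frame: the origin (TCP) lies midway between the tips of the shut fingers; the grasp point (between the pads) lies 19 mm behind it (manip.hold_point_z is the z of the grasp point in the tool frame, in m); z points along the fingers, y is the direction in which the jaws open and shut (so a half turn about z gives the same grasp; the last joint's range is limited). The gripper opens to 85 mm and grips with 20 to 120 N. Pads are 22 mm wide; open, the fingers measure 114 mm over their backs; the gripper's body (76 mm by 85 mm) begins 54 mm behind the grasp point. The pads swing forward as they close: fully open they stand 13 mm farther back than shut.
Start: joints at [1.182, 0.342, 1.524, -0, 1.275, -0.146], TCP at [0.126, 0.51, 0.231] pointing down, gripper open.
Joint ranges: [-2.53, 2.53], [-0.77, 2.02], [0.04, 2.7], [-1, 4.14], [0.28, 2.66], [-3.11, 3.11]. Speed limits (rad/s): [2.57, 2.57, 3.14, 3.14, 3.14, 3.14].

INTERFACE

Orientations are given as a 3x3 rotation matrix whose columns are the frame's x, y, z axes.
In Python, from station import manip gives the robot as it stands. The module is installed in compiled form; this text tells all that it offers.
- The arm moves only by the shell command python3 -m pendant 'ROWS' [FORCE]. ROWS is a JSON object of lists of equal length, an entry for each row: "hand": the opening, from 0 (shut) to 1 (fully open); "translation": the shift along the tool's x, y, z in cm, a list of three; "turn": the turn about the tool's z in rad. In form: {"hand": [hand, ...], "translation": [[tx, ty, tz], ...], "turn": [turn, ...]}. A call has 1 to 20 rows; each row shifts and turns the commanded pose from where the row before left it, along the tool's axes as they then stand; what a row does not reach is not made up. A row lasts 1/10 s, in which the tool goes at most 50 mm and 8.59 degrees, less where a joint would pass 70% of its speed; a pose out of reach is approached as far as the arm can. A call with a gripper value outside its range is refused whole. The fingers move at their own pace and stop on an object; FORCE is the grip in N (left out, the last holds). Time passes only in rows, so rows that do not move let the fingers close. It gives the time, the measured TCP pose, the force and the opening at its end, in the units of the state.
- manip.observe(): the state, without advancing time (a new reading comes with each control period).
- manip.snapshot(name): name is "side" or "top"; returns a dict with "pixels" (480x640x3 uint8, blue, green, red), "fx", "fy", "cx", "cy" (pixels), "dist" ([k1, k2, p1, p2, k3] as OpenCV has them; the pictures are not rectified), "T" (4x4, takes a point from camera to world coordinates). Camera axes: x right, y up, looking along -z (the intrinsics and any distortion apply to the point x, -y, -z); pixel columns grow to the right and rows downward; lengths in m; the calibration is good to about 2 mm. A picture is of the moment at which its call begins. There is no depth.
- manip.sign_off(): hands the job in, once; it reports no verdict.
The state is a dict: "t": time; "qpos": joint angles; "qvel": joint speeds; "joint_efforts": joint torques, N m; "tcp_pos": TCP position; "orientation": TCP orientation; "wrist_force": force on the tool from outside, world axes, zero at the start; "ft_torque": the same for the moment, N m; "width": finger opening in m.
Only numpy, scipy, OpenCV 4.12 (cv2) and the standard library are available. Lean on these libraries where they do the work, as an engineer would, in place of code of your own. Each camera call takes 0.05 s, during which the arm holds its last target.

## Working session

There is one attempt and no reset: what is moved stays moved. The work goes in short steps, Python scripts to look and compute and a shell command to move; the robot and the scene stay as the last step left them, time stands still between calls to the robot, and variables do not carry over. Pictures are saved under pics/ and viewed, and the job is handed in when it is done.

```bash
mkdir -p pics; ls; python3 - <<'E'
from station import manip
import cv2
print(manip.observe(), manip.hold_point_z)
for n in("side","top"):
    s=manip.snapshot(n); cv2.imwrite(f"pics/{n}0.png",s["pixels"])
    print(n,s["fx"],s["fy"],s["cx"],s["cy"],s["dist"]);print(s["T"])
E
```

```text
pics
{'t': 0.0, 'qpos': array([ 1.18196897e+00,  3.42733371e-01,  1.52499933e+00, -1.24540085e-05,
        1.27540692e+00, -1.45999146e-01]), 'qvel': array([-0.00025811, -0.00242322,  0.00104514,  0.00069181, -0.00224798,
       -0.00025882]), 'joint_efforts': array([-1.41129116e-03, -4.33674467e+01, -2.46012068e+01, -2.49984969e-04,
        7.84392032e-03,  2.77337006e-05]), 'tcp_pos': array([0.12606575, 0.5092322 , 0.23062661]), 'orientation': array([[-9.70662631e-01,  2.40444849e-01, -5.75436757e-04],
       [ 2.40445443e-01,  9.70661592e-01, -1.43601251e-03],
       [ 2.13272547e-04, -1.53224483e-03, -9.99998803e-01]]), 'wrist_force': array([-0.77987537,  0.16919523, -0.18178944]), 'ft_torque': array([0.06432354, 0.00916879, 0.01567722]), 'width': 0.08547067354752244} -0.0187
side 624.8897606646216 624.8897606646216 316.8084035801164 228.59121547277041 [-0.13892821  0.          0.          0.          0.        ]
[[-0.96199112  0.18525262 -0.20063537  0.21846708]
 [-0.2727061  -0.69017196  0.670294    0.9953825 ]
 [-0.01429919  0.69953136  0.71445882  1.25095502]
 [ 0.          0.          0.          1.        ]]
top 433.49306348376166 433.49306348376166 320.06784407302945 238.13908368675885 [0.01609362 0.         0.         0.         0.        ]
[[ 0.01411733  0.98914151 -0.14628665  0.41005951]
 [-0.99899683  0.02017087  0.03998095 -0.06537228]
 [ 0.04249755  0.14557547  0.98843398  0.93974177]
 [ 0.          0.          0.          1.        ]]
```

View pics/side0.png

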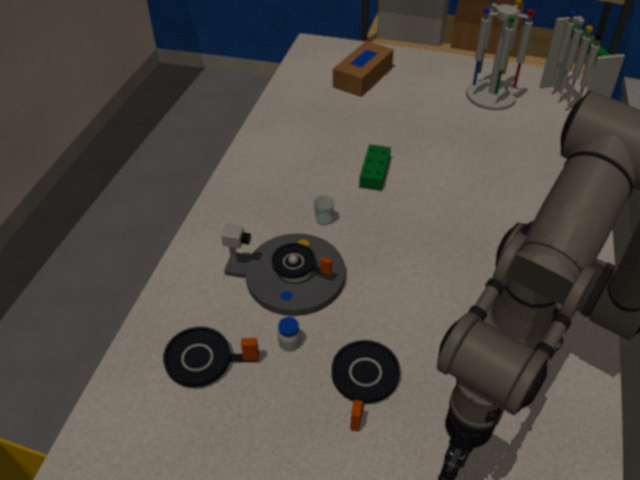

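View pics/top0.png

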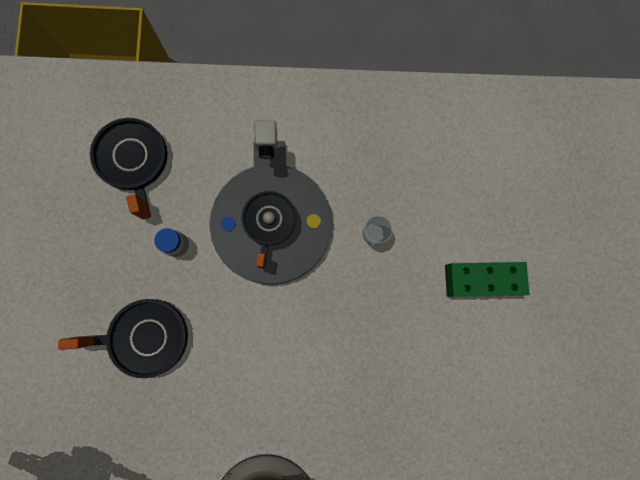

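```bash
cat > h.py <<'E'
import numpy as np, cv2
from station import manip
def ray(s,uv):
    K=np.array([[s["fx"],0,s["cx"]],[0,s["fy"],s["cy"]],[0,0,1.]])
    p=cv2.undistortPoints(np.array([[uv]],float),K,np.array(s["dist"],float))[0,0]
    T=np.array(s["T"]); return T[:3,3],T[:3,:3]@np.array([p[0],-p[1],-1.])
def onz(s,uv,z):
    o,d=ray(s,uv); return o+d*(z-o[2])/d[2]
def two(r1,r2):
    (o1,d1),(o2,d2)=r1,r2
    A=np.stack([d1,-d2],1); t=np.linalg.lstsq(A,o2-o1,rcond=None)[0]
    a,b=o1+t[0]*d1,o2+t[1]*d2
    return (a+b)/2,np.linalg.norm(a-b)
def px(s,P):
    K=np.array([[s["fx"],0,s["cx"]],[0,s["fy"],s["cy"]],[0,0,1.]])
    T=np.array(s["T"]); c=T[:3,:3].T@(np.asarray(P,float)-T[:3,3]); c=c*[1,-1,-1]
    return cv2.projectPoints(c.reshape(1,1,3),np.zeros(3),np.zeros(3),K,np.array(s["dist"],float))[0][0,0]
def blobs(s,lo,hi,roi=None,amin=20):
    h=cv2.cvtColor(s["pixels"],cv2.COLOR_BGR2HSV); m=cv2.inRange(h,np.array(lo),np.array(hi))
    if roi: 
        k=np.zeros_like(m);x0,y0,x1,y1=roi;k[y0:y1,x0:x1]=1;m*=k
    n,l,st,c=cv2.connectedComponentsWithStats(m)
    return [(c[i].round(1),st[i][:5]) for i in range(1,n) if st[i][4]>=amin],m
E
python3 - <<'E'
from h import *
for n,roi in (("top",(205,110,420,290)),("side",(220,180,350,350))):
    s=manip.snapshot(n); x0,y0,x1,y1=roi
    for c,lo,hi in (("blue",(105,120,50),(130,255,255)),("yel",(18,120,80),(35,255,255)),("or",(3,150,60),(14,255,255)),("ball",(0,0,110),(20,90,255)),):
        print(n,c,blobs(s,lo,hi,roi,8)[0])
    cv2.imwrite(f"pics/{n}1.png",cv2.resize(s["pixels"][y0:y1,x0:x1],None,fx=3.5 if n=="top" else 3.4,fy=3.5 if n=="top" else 3.4,interpolation=cv2.INTER_CUBIC)[:600])
E
```

```text
top blue [(array([227.9, 223.6]), array([221, 217,  15,  14, 160], dtype=int32))]
top yel [(array([313.3, 220.6]), array([307, 214,  14,  14, 156], dtype=int32))]
top or [(array([260.2, 259.5]), array([256, 253,   9,  14, 100], dtype=int32))]
top ball [(array([206.4, 113.3]), array([205, 110,   4,   7,  14], dtype=int32)), (array([227.2, 150.1]), array([ 205,  110,   73,  112, 1831], dtype=int32)), (array([274.5, 111.1]), array([272, 110,   7,   4,  13], dtype=int32)), (array([286.5, 116.2]), array([278, 110,  17,  12,  75], dtype=int32)), (array([366.3, 194.7]), array([ 284,  110,  136,  180, 9347], dtype=int32)), (array([293.5, 129.3]), array([282, 125,  23,  12,  85], dtype=int32)), (array([278.2, 128.9]), array([277, 127,   4,   6,  11], dtype=int32)), (array([299.3, 136.5]), array([296, 133,   7,   7,  19], dtype=int32)), (array([288., 138.]), array([287, 136,   3,   5,  11], dtype=int32)), (array([289.8, 145. ]), array([287, 139,   8,  13,  27], dtype=int32)), (array([298.9, 142.2]), array([297, 141,   5,   3,  10], dtype=int32)), (array([324.2, 149.1]), array([321, 146,   8,  
[... 239 characters left out ...]
, (array([220.9, 272.8]), array([205, 238,  52,  52, 627], dtype=int32))]
side blue [(array([286.2, 295.3]), array([281, 291,  12,  10,  93], dtype=int32)), (array([288.1, 326.2]), array([279, 317,  19,  19, 292], dtype=int32))]
side yel [(array([303.7, 241.7]), array([298, 239,  11,   7,  54], dtype=int32))]
side or [(array([325.7, 265.2]), array([321, 257,  11,  18, 166], dtype=int32)), (array([248.8, 344. ]), array([241, 338,  17,  12, 170], dtype=int32))]
side ball [(array([281.4, 255.9]), array([  220,   180,   130,   170, 12287], dtype=int32)), (array([231.8, 230.6]), array([228, 228,   9,   7,  19], dtype=int32)), (array([292.3, 257.5]), array([290, 255,   5,   6,  22], dtype=int32))]
```

```bash
ls pics
```

```text
side0.png
side1.png
top0.png
top1.png
```

View pics/top1.png

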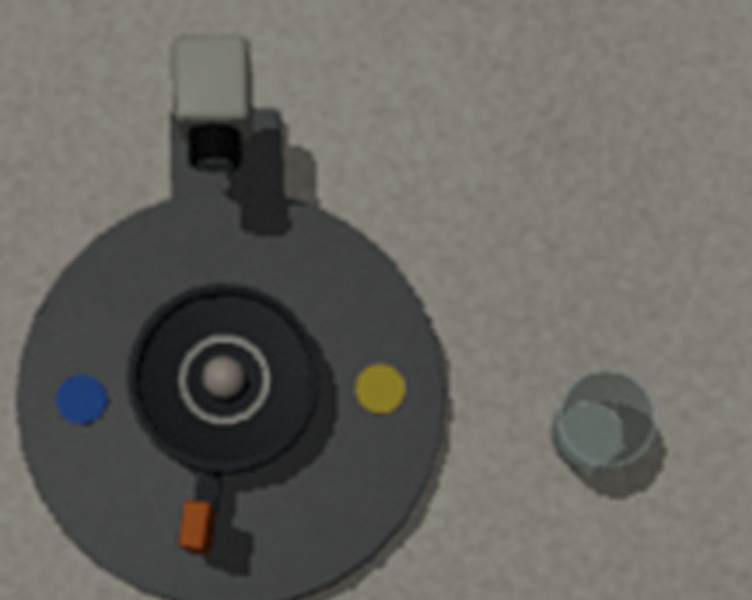

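View pics/side1.png

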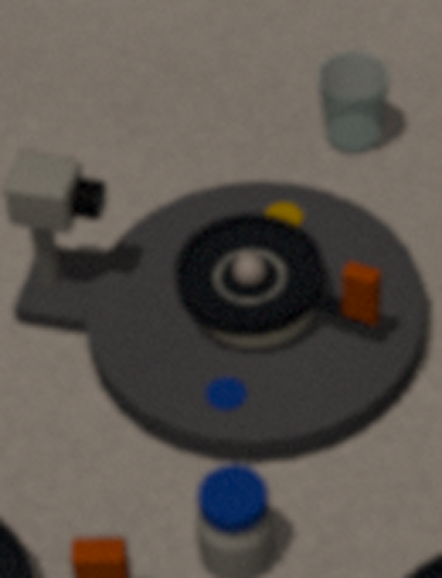

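```bash
python3 - <<'E'
from h import *
t=manip.snapshot("top"); s=manip.snapshot("side")
np.set_printoptions(precision=4,suppress=True)
def ctr(im,uv): return uv
bt,yt=onz(t,(227.9,223.6),.0316),onz(t,(313.3,220.6),.0316)
bs=onz(s,(286.2,295.3),.0316); 
print("blue",bt,bs,"yel",yt,"dist",np.linalg.norm(bt-yt),"mid",(bt+yt)/2)
# ball
print("ball",onz(t,(268.8,217.7),.070),onz(s,(293.5,259.5),.070))
# rim fit: dark pixels
g=cv2.cvtColor(t["pixels"],cv2.COLOR_BGR2GRAY)
for y in (218,): print(g[y,205:335])
print(g[180:262,269])
# ring
h=cv2.cvtColor(t["pixels"],cv2.COLOR_BGR2HSV)
m=(g>55)&(np.hypot(*np.meshgrid(np.arange(640)-269,np.arange(480)-218.5))<17)&(np.hypot(*np.meshgrid(np.arange(640)-269,np.arange(480)-218.5))>8.5)
ys,xs=np.nonzero(m);e=cv2.fitEllipse(np.stack([xs,ys],1).astype(np.float32));print("ring",e,onz(t,e[0],.0615))
b,mm=blobs(t,(3,150,60),(14,255,255),(205,110,420,290))
ys,xs=np.nonzero(mm);r=cv2.minAreaRect(np.stack([xs,ys],1).astype(np.float32));print("or",r)
v=t["pixels"][248:272,250:272,2];print(v)
for uv in cv2.boxPoints(r): print(onz(t,uv,.106))
print("orc top",onz(t,r[0],.106), onz(t,(260.2,259.5),.106))
b,mm=blobs(s,(3,150,60),(14,255,255),(300,230,350,300))
ys,xs=np.nonzero(mm);r=cv2.minAreaRect(np.stack([xs,ys],1).astype(np.float32));print("or side",b,r)
print(onz(s,(325.7,265.2),.083))
print("jar",onz(t,(167,240),.075),"beaker",onz(t,(378,230),.05))
E
```

```text
blue [0.5715 0.0929 0.0316] [0.5711 0.0938 0.0316] yel [ 0.5819 -0.0871  0.0316] dist 0.18030017293865225 mid [0.5767 0.0029 0.0316]
ball [0.5787 0.0043 0.07  ] [0.5772 0.0078 0.07  ]
[127 128 129 129 117  86  68  70  69  69  68  70  71  70  70  70  69  69
  66  58  56  58  58  58  58  58  59  63  67  71  70  71  72  70  72  67
  51  36  27  15  21  26  25  29  28  28  27  26  27  27  44  96 102  48
  28  30  28  44  82 107 113 118 120 120 115 106  99  88  73  47  23  31
  36  33  44 102 115  57  34  34  36  37  38  39  38  37  38  35  31  33
  31  32  36  34  36  53  69  68  66  65  66  76 103 116 115 114 114 114
 113 114 113 113 115 114 110  90  65  64  66  65  63  64  63  64  63  62
  57  67 103 128]
[ 68  68  67  67  67  67  67  67  68  69  62  41  31  19  21  35  35  34
  34  34  34  35  34  33  33  60 108 112  41  29  34  50  86 108 114 119
 123 120 115 107  98  88  71  43  16  28  32  30  43  92 111  52  28  27
  30  28  28  27  28  29  27  29  34  34  31  23  38  39  37  38  38  36
  36  38  38  36  35  37  37  37  36  36]
ring ((268.6461486816406, 217.93997192382812), (23.84
[... 2056 characters left out ...]
9  68  68  71  68  66  60  59  57  52  44  42  39  36  37
   35  36  37  35]
 [ 68  68  67  67  69  68  68  68  69  66  68  67  61  44  34  35  35  36
   36  38  36  37]
 [ 69  68  67  69  67  68  68  69  68  68  67  68  67  55  37  33  35  35
   34  34  34  38]
 [ 68  68  69  68  69  69  67  68  66  68  67  68  68  60  49  42  35  35
   34  36  36  36]]
[0.4777 0.0236 0.106 ]
[0.5036 0.0209 0.106 ]
[0.5019 0.0072 0.106 ]
[0.476 0.01  0.106]
orc top [0.4898 0.0154 0.106 ] [0.4897 0.0153 0.106 ]
or side [(array([325.7, 265.3]), array([321, 257,  11,  18, 165], dtype=int32))] ((326.0, 265.5), (17.0, 10.0), 90.0)
[0.4906 0.0159 0.083 ]
jar [0.5281 0.2033 0.075 ] beaker [ 0.5614 -0.2225  0.05  ]
```

The top view has image up as +x and left as +y. It shows:

- The smallest dish on the station, with its ring centre at px (268.6, 217.9).
- The orange grip at (260, 259.5), on the robot side.
- The blue spot at (228, 224), on the +y side.
- The yellow spot at (313, 221).

The side view agrees to within a few mm. The grip is at about (0.490, 0.0155) and needs about 80° clockwise seen from above. I'll move over the grip first, staying high.

```bash
python3 -m pendant '{"hand":[1,1,1,1,1,1,1,1,1,1,1,1,1,0.7,0.7,0.7,0.7,0.7,0.7,0.7],"translation":[[-1.2,-1,0],[-2.4,-2,0],[-2.4,-2,0],[-2.4,-2,0],[-2.4,-2,0],[-2.4,-2,0],[-2.4,-2,0],[-2.4,-2,0],[-2.4,-2,0],[-2.4,-2,0],[-2.4,-2,0],[-2.4,-2,0],[-2.4,-2,0],[-2.4,-2,0],[-2.4,-2,0],[-2.4,-2,0],[-2.4,-2,0],[-2.4,-2,0],[-2.4,-2,0],[-1.2,-1,0]],"turn":[0,0,0,0,0,0,0,0,0,0,0,0,0,0,0,0,0,0,0,0]}' 80
```

```text
t: 2.3
tcp_pos: [0.4781, 0.0286, 0.2312]
orientation: [[-0.97, 0.242, 0.0], [0.242, 0.97, -0.001], [-0.0, -0.0, -1.0]]
wrist_force: [-0.5, 0.7, 0.6]
width: 0.0601
```

```bash
python3 -m pendant '{"hand":[0.5,0.5,0.5,0.5,0.5],"translation":[[-0.7,-0.5,0],[-0.7,-0.5,0],[0,0,0],[0,0,0],[0,0,0]],"turn":[0,0,-0.067,-0.067,0]}'
python3 - <<'E'
from h import *
np.set_printoptions(precision=4,suppress=True)
o=manip.observe(); p=o["tcp_pos"];R=o["orientation"];print(p,R,np.degrees(np.arctan2(R[1,1],R[0,1])),o["qpos"])
d=np.array([.490,.0155,.066])-p; print("tool cm",R.T@d*100)
for n in("side","top"):
    s=manip.snapshot(n); cv2.imwrite(f"pics/{n}2.png",s["pixels"])
E
```

```text
t: 2.8
tcp_pos: [0.4882, 0.0187, 0.2313]
orientation: [[-0.994, 0.107, -0.0], [0.107, 0.994, 0.0], [0.0, 0.0, -1.0]]
wrist_force: [-0.4, 1.1, 0.2]
width: 0.0426
[0.4882 0.0187 0.2313] [[-0.9943  0.1069 -0.0003]
 [ 0.1069  0.9943  0.0003]
 [ 0.0003  0.0003 -1.    ]] 83.86166673048788 [-0.1188  0.2756  1.6199  0.0003  1.2465 -1.5826]
tool cm [-0.2156 -0.3092 16.5335]
```

View pics/side2.png

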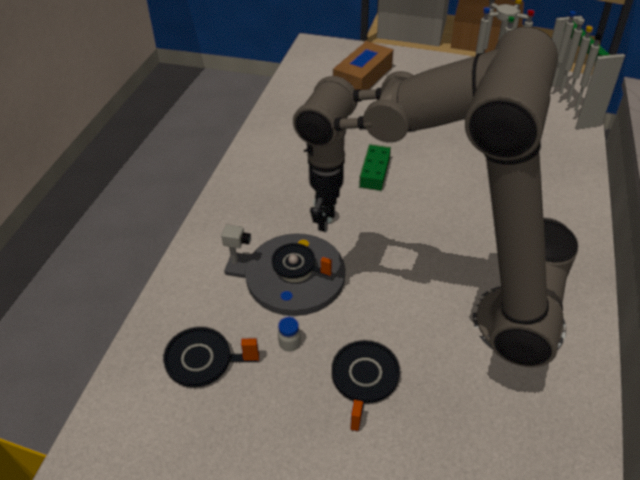

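View pics/top2.png

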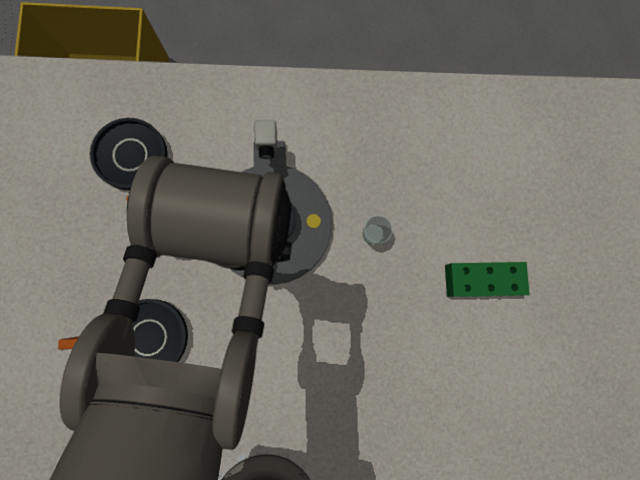

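```bash
python3 -m pendant '{"hand":[0.5,0.5,0.5,0.5,0.5,0.5,0.5,0.5],"translation":[[-0.2,-0.3,0],[0,0,2],[0,0,3],[0,0,3],[0,0,2],[0,0,1],[0,0,0],[0,0,0]],"turn":[0,0,0,0,0,0,0,0]}'
python3 - <<'E'
from h import *
np.set_printoptions(precision=4,suppress=True)
o=manip.observe(); p=o["tcp_pos"];R=o["orientation"];print(p,np.degrees(np.arctan2(R[1,1],R[0,1])))
d=np.array([.490,.0155,.066])-p; print("tool cm",R.T@d*100)
for n,roi in (("top",(205,130,345,290)),("side",(260,200,380,320))):
    s=manip.snapshot(n); x0,y0,x1,y1=roi
    print(n,"tcp px",px(s,p)-[x0,y0])
    cv2.imwrite(f"pics/{n}3.png",cv2.resize(s["pixels"][y0:y1,x0:x1],None,fx=5,fy=5,interpolation=cv2.INTER_CUBIC)[:600])
E
```

```text
t: 3.7
tcp_pos: [0.491, 0.0148, 0.1221]
orientation: [[-0.994, 0.109, 0.001], [0.109, 0.994, -0.0], [-0.001, 0.0, -1.0]]
wrist_force: [0.5, -0.5, 0.3]
width: 0.0428
[0.491  0.0148 0.1221] 83.75747470530258
tool cm [0.1119 0.058  5.6079]
top tcp px [ 54.7037 127.9823]
side tcp px [65.6132 54.2778]
```

View pics/side3.png

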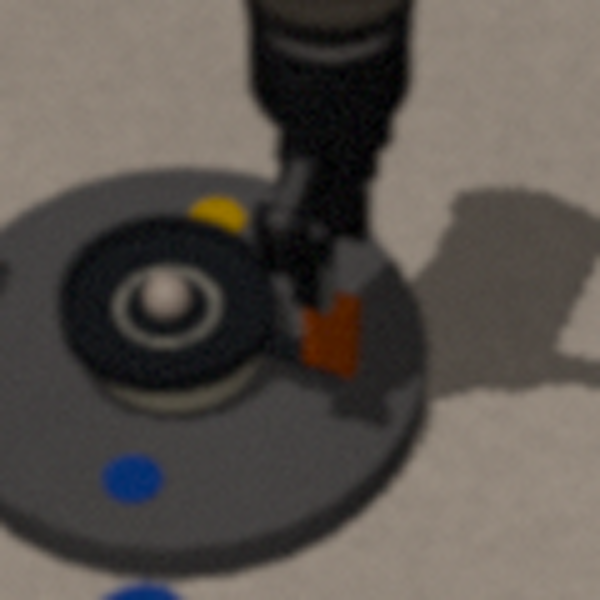

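```bash
python3 - <<'E'
from h import *
np.set_printoptions(precision=1,suppress=True)
o=manip.observe(); p=o["tcp_pos"];R=o["orientation"]
s=manip.snapshot("side")
f=lambda P:(px(s,P)-[260,200])*5
for zz in(-.008,):
  for yy in (.0214,.03,-.0214):
    for xx in(-.011,0,.011): print(xx,yy,f(p+R@[xx,yy,zz]))
c=np.array([.490,.0155,.106]);
for a in(-.013,.013):
  for b in(-.007,.007): print("grip top",a,b,f(c+R@[a,b,0]), f(c+R@[a,b,.051]))
E
```

```text
-0.011 0.0214 [290.  284.2]
0 0.0214 [311.3 290.4]
0.011 0.0214 [332.6 296.7]
-0.011 0.03 [283.3 296.6]
0 0.03 [304.6 302.9]
0.011 0.03 [326.  309.3]
-0.011 -0.0214 [322.8 223.4]
0 -0.0214 [343.7 229.5]
0.011 -0.0214 [364.7 235.5]
grip top -0.013 -0.007 [310.4 277.6] [311.  345.2]
grip top -0.013 0.007 [299.8 297.5] [300.6 365. ]
grip top 0.013 -0.007 [359.7 292.1] [359.1 359.6]
grip top 0.013 0.007 [349.3 312.1] [349.  379.5]
```

The side view shows the gripper above the orange grip at crop px (330, 335). The near finger and the grip's edges project to within about 1 mm of the prediction, so I'll descend.

```bash
python3 -m pendant '{"hand":[0.5,0.5,0.5,0.5,0.5,0.5,0.5],"translation":[[0.1,0,1],[0,0,1.5],[0,0,1.5],[0,0,1],[0,0,0.6],[0,0,0],[0,0,0]],"turn":[0,0,0,0,0,0,0]}'
python3 - <<'E'
from h import *
np.set_printoptions(precision=4,suppress=True)
o=manip.observe(); p=o["tcp_pos"];R=o["orientation"];print(p,np.degrees(np.arctan2(R[1,1],R[0,1])),o["wrist_force"])
d=np.array([.490,.0155,.066])-p; print("tool cm",R.T@d*100)
for n,roi in (("side",(260,200,380,320)),):
    s=manip.snapshot(n); x0,y0,x1,y1=roi
    cv2.imwrite(f"pics/{n}4.png",cv2.resize(s["pixels"][y0:y1,x0:x1],None,fx=5,fy=5,interpolation=cv2.INTER_CUBIC)[:600])
E
```

```text
t: 4.55
tcp_pos: [0.4896, 0.015, 0.0655]
orientation: [[-0.994, 0.109, 0.0], [0.109, 0.994, 0.0], [-0.0, 0.0, -1.0]]
wrist_force: [0.9, 0.5, -0.4]
width: 0.0429
[0.4896 0.015  0.0655] 83.76882221994505 [ 0.8989  0.5078 -0.4011]
tool cm [-0.0373  0.0566 -0.0471]
```

View pics/side4.png

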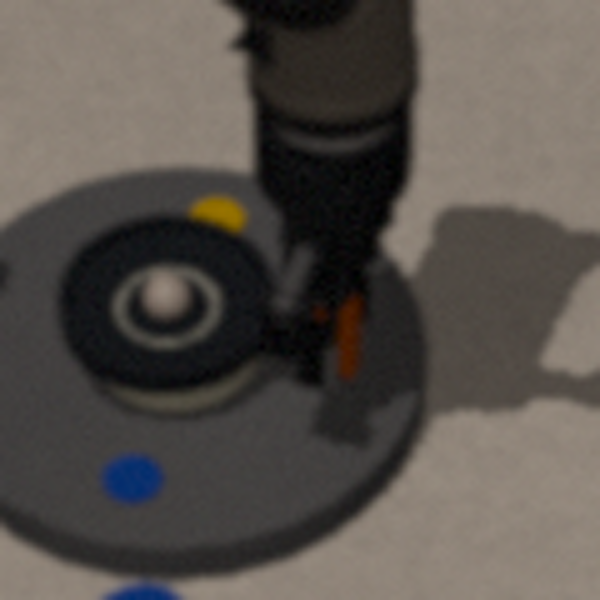

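The fingers straddle the grip and the dish hasn't been disturbed. I'll close slowly.

```bash
python3 -m pendant '{"hand":[0.45,0.4,0.35,0.32,0.3,0.28,0.26,0.25,0.24,0.23,0.22,0.21,0.2,0.195,0.19],"translation":[[0,0,0],[0,0,0],[0,0,0],[0,0,0],[0,0,0],[0,0,0],[0,0,0],[0,0,0],[0,0,0],[0,0,0],[0,0,0],[0,0,0],[0,0,0],[0,0,0],[0,0,0]],"turn":[0,0,0,0,0,0,0,0,0,0,0,0,0,0,0]}'
python3 - <<'E'
from h import *
n="side";x0,y0,x1,y1=(260,200,380,320)
s=manip.snapshot(n)
cv2.imwrite(f"pics/{n}5.png",cv2.resize(s["pixels"][y0:y1,x0:x1],None,fx=5,fy=5,interpolation=cv2.INTER_CUBIC)[:600])
E
```

```text
t: 6.1
tcp_pos: [0.4893, 0.015, 0.0653]
orientation: [[-0.994, 0.109, 0.0], [0.109, 0.994, 0.0], [-0.0, 0.0, -1.0]]
wrist_force: [-0.3, -0.3, 0.7]
width: 0.016
```

View pics/side5.png

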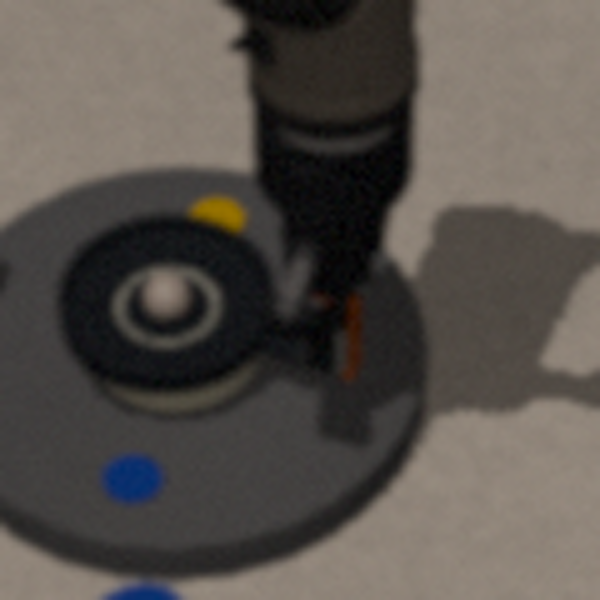

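```bash
python3 -m pendant '{"hand":[0.185,0.18,0.175,0.17,0.165,0.16,0.15,0.14,0.12,0.1,0.08,0.05,0,0,0],"translation":[[0,0,0],[0,0,0],[0,0,0],[0,0,0],[0,0,0],[0,0,0],[0,0,0],[0,0,0],[0,0,0],[0,0,0],[0,0,0],[0,0,0],[0,0,0],[0,0,0],[0,0,0]],"turn":[0,0,0,0,0,0,0,0,0,0,0,0,0,0,0]}' 80
python3 - <<'E'
from h import *
print(manip.observe()["ft_torque"])
n="side";x0,y0,x1,y1=(260,200,380,320)
s=manip.snapshot(n)
cv2.imwrite(f"pics/{n}6.png",cv2.resize(s["pixels"][y0:y1,x0:x1],None,fx=5,fy=5,interpolation=cv2.INTER_CUBIC)[:600])
E
```

```text
t: 7.65
tcp_pos: [0.4893, 0.015, 0.0654]
orientation: [[-0.994, 0.109, 0.0], [0.109, 0.994, 0.0], [-0.0, 0.0, -1.0]]
wrist_force: [-2.0, 1.7, 5.7]
width: 0.013
[0.19204955 0.19882917 0.0411664 ]
```

View pics/side6.png

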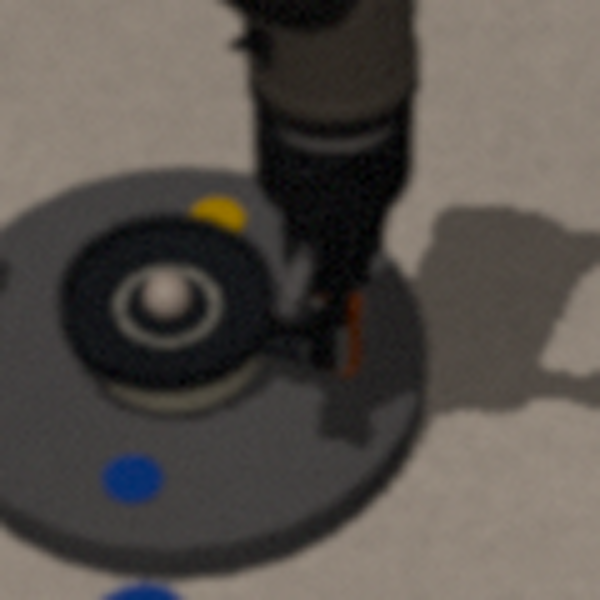

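The dish is gripped at 13 mm width, ball still centred. I'll lift slowly and check the tilt after the first 10 mm.

```bash
python3 -m pendant '{"hand":[0,0,0,0,0,0,0,0,0,0],"translation":[[0,0,-0.05],[0,0,-0.1],[0,0,-0.15],[0,0,-0.2],[0,0,-0.2],[0,0,-0.15],[0,0,-0.1],[0,0,-0.05],[0,0,0],[0,0,0]],"turn":[0,0,0,0,0,0,0,0,0,0]}' 100
python3 - <<'E'
from h import *
print(manip.observe()["ft_torque"])
n="side";x0,y0,x1,y1=(260,200,380,320)
s=manip.snapshot(n)
cv2.imwrite(f"pics/{n}7.png",cv2.resize(s["pixels"][y0:y1,x0:x1],None,fx=5,fy=5,interpolation=cv2.INTER_CUBIC)[:600])
E
```

```text
t: 8.7
tcp_pos: [0.4893, 0.015, 0.0753]
orientation: [[-0.994, 0.109, -0.0], [0.109, 0.994, 0.0], [0.0, 0.0, -1.0]]
wrist_force: [0.5, 1.1, -1.2]
width: 0.0129
[0.04564848 0.11577244 0.02097831]
```

View pics/side7.png

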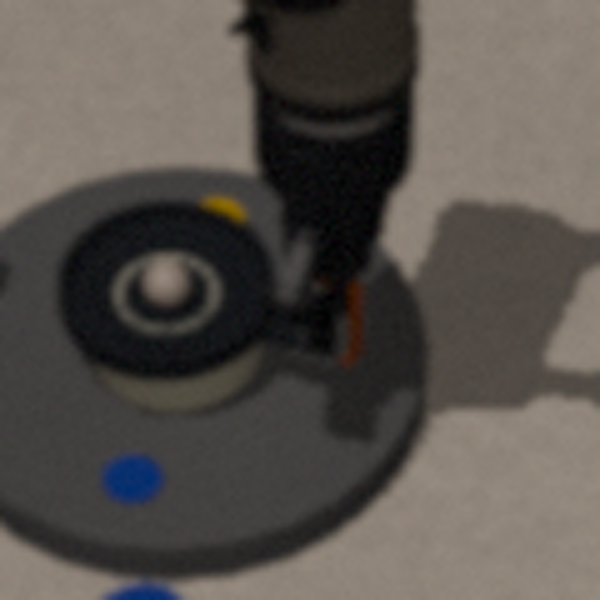

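The dish has risen about 13 px along with the grip, looks level, and the ball is centred. I'll lift the remaining 4 cm.

```bash
python3 -m pendant '{"hand":[0,0,0,0,0,0,0,0,0,0,0,0,0,0,0,0,0],"translation":[[0,0,-0.1],[0,0,-0.2],[0,0,-0.3],[0,0,-0.35],[0,0,-0.35],[0,0,-0.35],[0,0,-0.35],[0,0,-0.35],[0,0,-0.35],[0,0,-0.35],[0,0,-0.35],[0,0,-0.3],[0,0,-0.2],[0,0,-0.1],[0,0,0],[0,0,0],[0,0,0]],"turn":[0,0,0,0,0,0,0,0,0,0,0,0,0,0,0,0,0]}'
python3 - <<'E'
from h import *
np.set_printoptions(precision=4,suppress=True)
o=manip.observe();print(o["tcp_pos"],o["ft_torque"])
for n,(x0,y0,x1,y1) in (("side",(260,200,380,320)),("top",(205,130,345,290))):
    s=manip.snapshot(n)
    cv2.imwrite(f"pics/{n}8.png",cv2.resize(s["pixels"][y0:y1,x0:x1],None,fx=5,fy=5,interpolation=cv2.INTER_CUBIC)[:600])
E
```

```text
t: 10.45
tcp_pos: [0.4892, 0.015, 0.1152]
orientation: [[-0.994, 0.109, -0.0], [0.109, 0.994, 0.0], [0.0, 0.0, -1.0]]
wrist_force: [0.1, -0.9, -1.6]
width: 0.0129
[0.4892 0.015  0.1152] [-0.0031  0.1456 -0.0741]
```

View pics/side8.png

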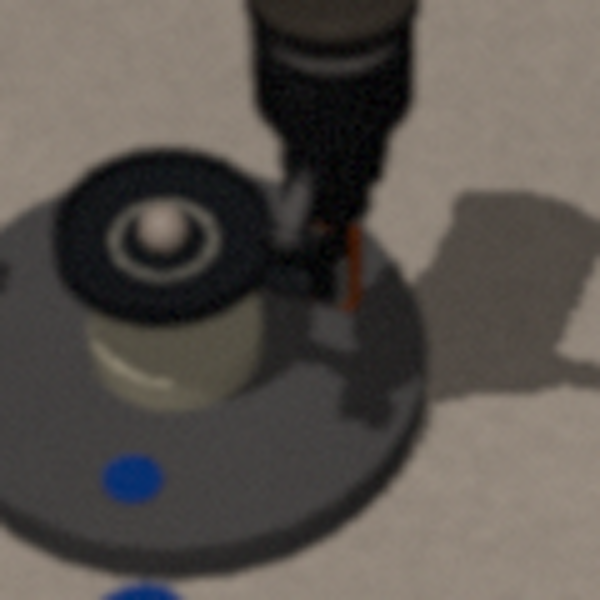

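View pics/top8.png

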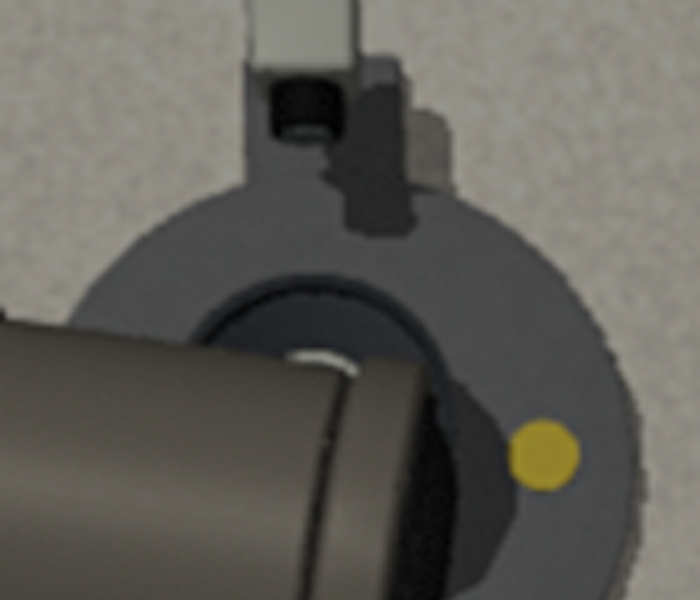

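Lifted about 50 mm: the side view has the ball at crop px (163, 228), inside the ring, with the dish level. Next is the turn about the dish centre, first half.

```bash
python3 -m pendant '{"hand":[0,0,0,0,0,0,0,0,0,0,0,0,0,0,0,0,0,0,0,0],"translation":[[0,0.09,0],[0,0.18,0],[0,0.27,0],[-0.01,0.36,0],[-0.01,0.45,0],[-0.01,0.45,0],[-0.01,0.45,0],[-0.01,0.45,0],[-0.01,0.45,0],[-0.01,0.45,0],[-0.01,0.45,0],[-0.01,0.45,0],[-0.01,0.45,0],[-0.01,0.45,0],[-0.01,0.36,0],[0,0.27,0],[0,0.18,0],[0,0.09,0],[0,0,0],[0,0,0]],"turn":[0.01,0.02,0.03,0.04,0.05,0.05,0.05,0.05,0.05,0.05,0.05,0.05,0.05,0.05,0.04,0.03,0.02,0.01,0,0]}'
python3 - <<'E'
from h import *
np.set_printoptions(precision=4,suppress=True)
o=manip.observe();R=o["orientation"];print(o["tcp_pos"],o["qpos"],np.degrees(np.arctan2(R[1,1],R[0,1])),"centre est",o["tcp_pos"]-.09*R[:,0])
for n,(x0,y0,x1,y1) in (("side",(260,200,380,320)),("top",(205,130,345,290))):
    s=manip.snapshot(n)
    cv2.imwrite(f"pics/{n}9.png",cv2.resize(s["pixels"][y0:y1,x0:x1],None,fx=5,fy=5,interpolation=cv2.INTER_CUBIC)[:600])
E
```

```text
t: 12.55
tcp_pos: [0.5164, 0.0704, 0.1153]
orientation: [[-0.691, 0.723, -0.0], [0.723, 0.691, 0.0], [0.0, 0.0, -1.0]]
wrist_force: [-0.2, 0.3, -1.5]
width: 0.0128
[0.5164 0.0704 0.1153] [-0.0117  0.4592  1.6949  0.0001  0.9876 -0.774 ] 43.67295574032562 centre est [0.5786 0.0053 0.1153]
```

View pics/side9.png

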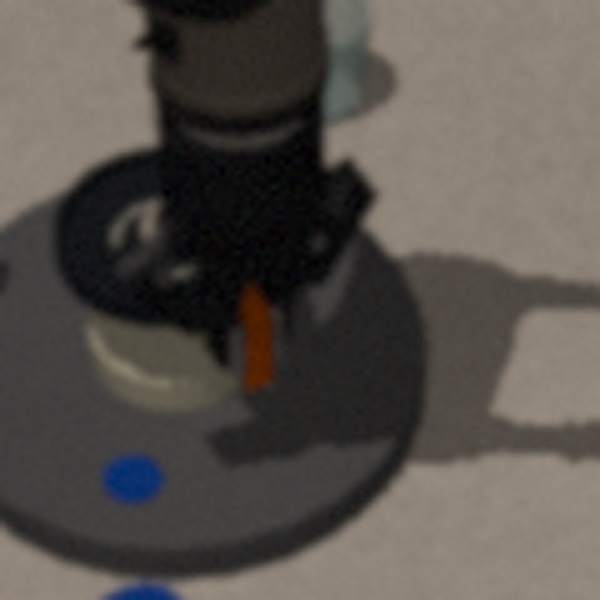

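View pics/top9.png

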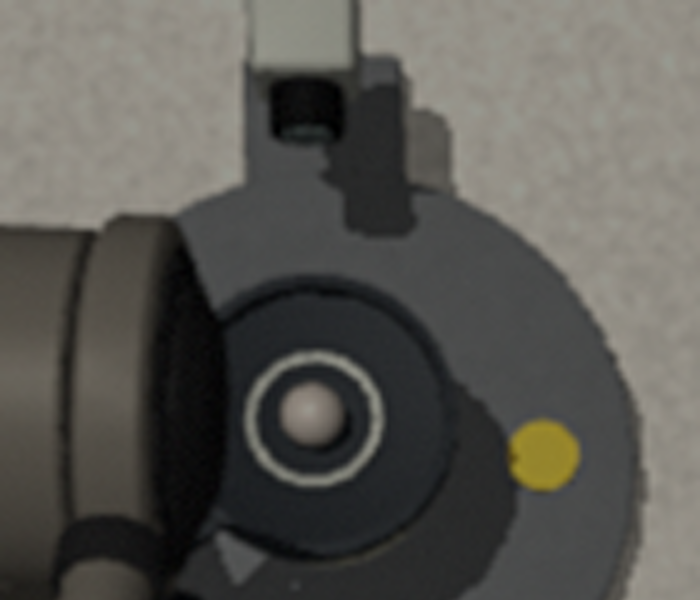

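Halfway there: the ring is centred at top-crop px (314, 418) with the ball at (312, 415), and nothing is disturbed. Second half next, with a 2 mm centring correction.

```bash
python3 -m pendant '{"hand":[0,0,0,0,0,0,0,0,0,0,0,0,0,0,0,0,0,0,0,0],"translation":[[0,0.09,0],[0,0.18,0],[0,0.27,0],[-0.01,0.36,0],[-0.03,0.43,0],[-0.03,0.43,0],[-0.03,0.43,0],[-0.03,0.43,0],[-0.03,0.43,0],[-0.03,0.43,0],[-0.03,0.43,0],[-0.03,0.43,0],[-0.03,0.43,0],[-0.03,0.43,0],[-0.01,0.36,0],[0,0.27,0],[0,0.18,0],[0,0.09,0],[0,0,0],[0,0,0]],"turn":[0.01,0.02,0.03,0.04,0.05,0.05,0.05,0.05,0.05,0.05,0.05,0.05,0.05,0.05,0.04,0.03,0.02,0.01,0,0]}'
python3 - <<'E'
from h import *
np.set_printoptions(precision=4,suppress=True)
o=manip.observe();R=o["orientation"];print(o["tcp_pos"],o["qpos"],np.degrees(np.arctan2(R[1,1],R[0,1])),"centre est",o["tcp_pos"]-.09*R[:,0])
for n,(x0,y0,x1,y1) in (("side",(230,200,360,340)),("top",(205,130,345,290))):
    s=manip.snapshot(n)
    cv2.imwrite(f"pics/{n}10.png",cv2.resize(s["pixels"][y0:y1,x0:x1],None,fx=4.2,fy=4.2,interpolation=cv2.INTER_CUBIC)[:600])
    cv2.imwrite(f"pics/{n}10f.png",s["pixels"])
E
```

```text
t: 14.65
tcp_pos: [0.572, 0.0927, 0.1153]
orientation: [[-0.062, 0.998, -0.0], [0.998, 0.062, 0.0], [0.0, -0.0, -1.0]]
wrist_force: [0.5, 0.8, -1.6]
width: 0.0126
[0.572  0.0927 0.1153] [ 0.0283  0.5517  1.527   0.0001  1.063  -0.0339] 3.5637571706044686 centre est [0.5775 0.0029 0.1153]
```

View pics/side10.png

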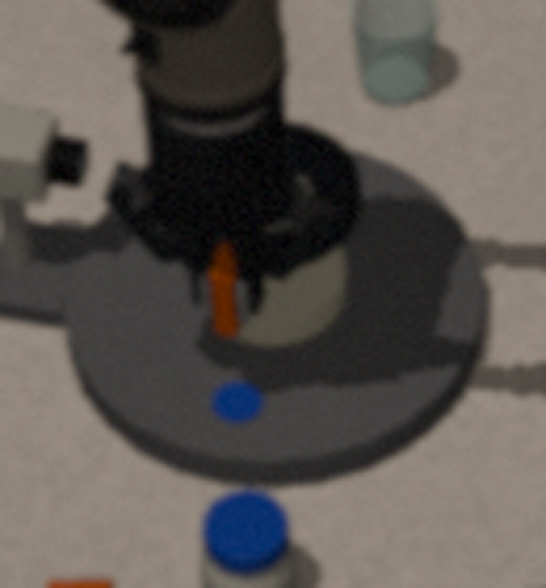

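View pics/top10f.png

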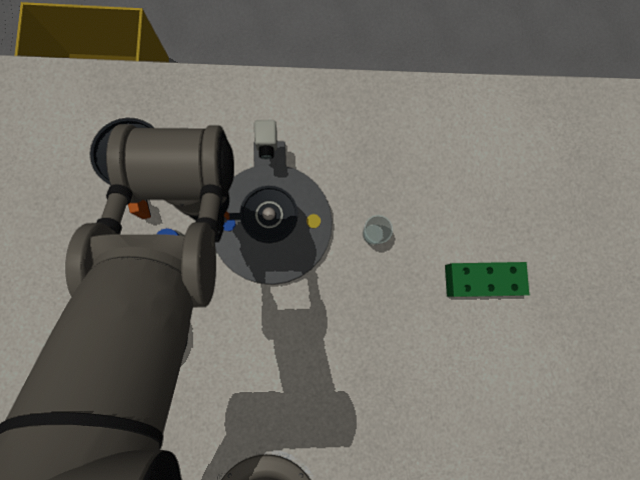

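```bash
python3 -m pendant '{"hand":[0,0,0,0,0],"translation":[[0,0,0],[0,0,0],[0,0,0],[0,0,0],[0,0,0]],"turn":[0,0,0,0,0]}'
python3 - <<'E'
from h import *
np.set_printoptions(precision=4,suppress=True)
t=manip.snapshot("top"); s=manip.snapshot("side"); g=cv2.cvtColor(t["pixels"],cv2.COLOR_BGR2GRAY)
X,Y=np.meshgrid(np.arange(640),np.arange(480)); r=np.hypot(X-269,Y-214)
m=(g>55)&(r<19)&(r>9.5)
ys,xs=np.nonzero(m);e=cv2.fitEllipse(np.stack([xs,ys],1).astype(np.float32))
m=(g>55)&(r<8.5);ys,xs=np.nonzero(m);b=cv2.fitEllipse(np.stack([xs,ys],1).astype(np.float32))
print("ring",e,onz(t,e[0],.1115),"ball",b,onz(t,b[0],.120))
print("beaker/blue/yellow",blobs(t,(18,120,80),(35,255,255),(205,110,420,290),8)[0],blobs(s,(105,120,50),(130,255,255),(220,180,350,350),8)[0])
c=np.array([.5775,.0029,.122]); R=manip.observe()["orientation"]
im=t["pixels"].copy(); im2=s["pixels"].copy()
for a in np.linspace(0,2*np.pi,40,endpoint=False):
    P=c+.0555*np.array([np.cos(a),np.sin(a),0])
    for s_,i_ in((t,im),(s,im2)):
        u=px(s_,P); i_[int(round(u[1])),int(round(u[0]))]=(0,255,0)
cv2.imwrite("pics/chk.png",np.hstack([cv2.resize(im[150:270,205:335],None,fx=3,fy=3),cv2.resize(im2[210:330,235:365],None,fx=3,fy=3)]))
E
```

```text
t: 15.25
tcp_pos: [0.572, 0.0927, 0.1153]
orientation: [[-0.062, 0.998, 0.0], [0.998, 0.062, 0.0], [0.0, 0.0, -1.0]]
wrist_force: [0.6, -0.6, -2.0]
width: 0.0133
ring ((268.8002014160156, 214.10543823242188), (25.093820571899414, 25.70740509033203), 77.00138854980469) [0.5777 0.0012 0.1115] ball ((268.2746887207031, 212.66415405273438), (10.09109115600586, 10.275248527526855), 98.71366882324219) [0.5788 0.0016 0.12  ]
beaker/blue/yellow [(array([313.3, 220.7]), array([307, 214,  14,  14, 155], dtype=int32))] [(array([286.1, 295.2]), array([281, 291,  12,  10,  93], dtype=int32)), (array([288.1, 326.2]), array([279, 317,  19,  19, 293], dtype=int32))]
```

View pics/chk.png

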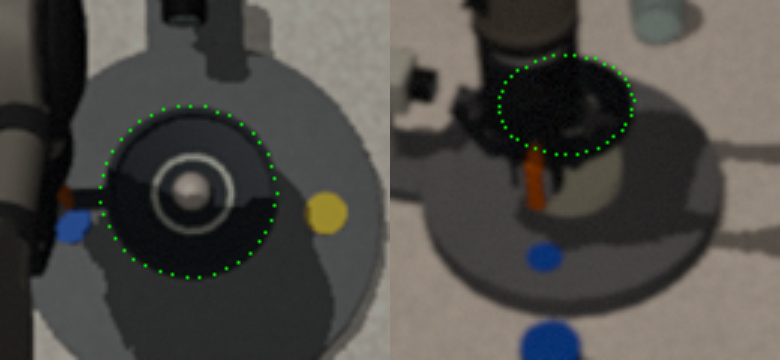

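The predicted level rim overlays the dish in both views. The dish centre is about 2 mm from the axis, the ball about 1 mm from the dish's middle, and the jar and spots haven't moved.

```bash
python3 -c "
from station import manip
o=manip.observe();print(o['t'],abs(o['qvel']).max(),o['width']);print(manip.sign_off())"
```

```text
15.35 0.003832662757027625 0.013068359496506188
the job is handed in; nothing more can be done
None
```

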